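Slide a lacquered plate over the board's edge and dock it on the drying stand

TASK

The thin blue steel base plate for the next figure lies flat on the white work board. Pressing gently on it, slide it along the board until about 40 mm of it hangs over the board's near edge (the one facing the robot), let go so that it rests there, and only then grip it by the overhanging end and lift it. Lay it flat and straight on the middle of the small wooden drying stand, push its far end gently home against the stand's upright stop and let go; its lacquer is still soft, so never press or push it with more than 20 N, do not tip or drop it, and leave everything else where it is.

Things in the scene. Friction and masses are not known exactly. Their poses are not given: they have to be found in the camera images.
- plate: thin blue steel plate, white line at each end, 140 (x) x 56 (y) x 4 mm, 200 to 320 g; origin at the centre of its underside, x along it, away from the robot. Friction on board, stand 0.27, finger pads grip better: 7 to 12 N just near-side of its middle tows it (far back it swerves), under 5 N slips, over 20 N spoils it. All is rigid (1 mm too deep adds 8 N): come down at 4 mm/s, correct the height by felt force
- board: fixed white board, 240 x 240 mm, on two feet; origin under its centre, 60 mm below its top face; top 60 to 90 mm above the table. x points away from the robot, square to its near edge, which lies 120 mm from the centre along -x and is free below. The plate starts on it, turned by up to 0.3 rad to it; over 65 mm of overhang it would tip off
- stand: fixed wooden drying stand; origin under the centre of its flat bed, 70 mm below the bed's face; bed 70 to 95 mm above the table, 95 (x) x 80 (y) mm. At its far end a dark upright stop, its face 47.5 mm from the bed's centre along +x, 20 mm higher than the bed. Near end and sides are open: the docked plate sticks out 45 mm at the near end
- glaze_pot: small white glaze pot with blue lid, 36 mm across, 35 mm tall, on the board's far left corner; leave it alone
- tub_a: white lidded tub with green band, 106 mm across, 85 mm tall; leave it alone
- tub_b: white lidded tub with green band and blue spot on the lid, 106 mm across, 85 mm tall; leave it alone
- figure: blue standing figure on a thin rod and wooden base 110 x 90 mm, 260 mm tall; leave it alone
- spatula: wooden-handled spatula, 190 mm long, lying on the table between board and stand; leave it alone
- brush: red-handled brush, 180 mm long, lying on the table; leave it alone
- bowl: clear glass bowl, 120 mm across, 55 mm tall; leave it alone
Not all that is in view belongs to the job. What is meant by the plate is not turquoise, and is the smaller of those in its own colour.

How it is judged:
On the way, in this order (a step that is already met when the one before it is completed fails the run):
1. the plate lies flat on the board, let go, its near end at least 30 mm beyond the board's near edge (x of plate in the frame of board below -0.08 m and angle between the x axis of plate and the x axis of board, either way round below 0.3 rad and angle between plate's own z axis and vertical below 0.05 rad and z of plate in the frame of board between 0.057 and 0.063 m and contact force between the fingers and plate below 0.2 N and linear speed of plate below 0.02 m/s), for 0.2 s.
2. the plate is held by the fingers, clear of the board (contact force between the fingers and plate above 1 N and contact force between plate and board below 0.05 N and z of plate in the frame of board above 0.07 m), for 0.1 s.
At the end, for the whole second after the job is handed in: The plate lies flat on the stand's bed, released and at rest, its far end at the stop (within 4 mm), centred within 14 mm across the bed and straight to within 0.12 rad (7 degrees) (x of plate in the frame of stand between -0.0265 and -0.02 m and y of plate in the frame of stand between -0.014 and 0.014 m and angle between the x axis of plate and the x axis of stand, either way round below 0.12 rad and z of plate in the frame of stand between 0.067 and 0.073 m and angle between plate's own z axis and vertical below 0.04 rad and linear speed of plate below 0.01 m/s and contact force between the fingers and plate below 0.1 N); the robot touches nothing.
It fails at once if the plate is pressed or pushed on the board or the stand with more than 20 N (22 N with its own weight) (contact force between plate and board above 22 N or contact force between plate and stand above 22 N).
It fails at once if the plate is tipped more than 0.35 rad or falls to the table (angle between plate's own z axis and vertical above 0.35 rad or height (world z) of plate below 0.03 m).
It fails at once if the plate is lifted off the board before it hangs over the near edge (z of plate in the frame of board between 0.072 and 0.09 m and x of plate in the frame of board between -0.065 and 0.12 m and y of plate in the frame of board between -0.1 and 0.1 m).
It fails at once if a bystander is moved more than 15 mm (distance of any of glaze_pot, tub_a, tub_b, figure, spatula, brush, bowl from where it was at the start of the episode above 0.015 m).
It also fails if it takes over 64 s, if anything falls off the work surface, if the arm or the gripper's body presses on something with over 40 N, if the wrist force passes 120 N, or if a joint passes its speed limit or range.

ROBOT

A 6-joint arm with a two-finger parallel gripper is mounted at the origin on the work surface. World frame = base frame: x ahead of the robot, y to its left, z up, the work surface at z = 0. Lengths are in m, angles in rad, forces in N, time in s.
With the tool pointing down it reaches from about 0.25 to 0.8 m from the base axis. Payload 8.5 kg.
Tool frame: the origin (TCP) lies where the fingers leave the gripper's body, on its centre line; the fingertips stand 73 mm ahead of it and the grasp point (between the pads) lies manip.hold_point_z ahead of it (manip.hold_point_z is the distance from the TCP to the grasp point, in m); z points along the fingers, x is the direction in which the jaws open and shut, and the axes are right-handed (so a half turn about z gives the same grasp; the last joint's range is limited). The gripper opens to 85 mm and grips with 20 to 120 N. Pads are 22 mm wide; open, the fingers measure 114 mm over their backs; the gripper's body (76 mm by 85 mm) begins 54 mm behind the grasp point. The pads swing forward as they close: fully open they stand 13 mm farther back than shut.
Start: joints at [1.214, 0.238, -0.013, 1.319, 0, 1.571], TCP at [0.183, 0.492, 0.304] pointing down, gripper open.
Joint ranges: [-2.66, 2.66], [-1.03, 1.9], [-1.14, 1.46], [-1.82, 2.27], [-1.45, 1.34], [-3.14, 3.14]. Speed limits (rad/s): [2.22, 2.22, 2.79, 3.14, 3.14, 3.14].

INTERFACE

Orientations are given as a unit quaternion [w, x, y, z].
In Python, from plant import manip gives the robot as it stands.
- The arm moves only by the tool arm_command, never from a script. Its argument "commands" is text: rows parted by semicolons, each of 7 numbers parted by spaces: the shift along the tool's x, y, z in cm, then the turn, a rotation vector about the tool's x, y, z in rad, then the finger opening in cm, from 0 to 8.54. A call has 1 to 20 rows; each row is the pose to reach, as a shift and turn from the pose commanded when the call began, along the tool's axes at that moment; what a row does not reach only later rows make up. A row lasts 1/12 s, in which the tool goes at most 41.7 mm and 7.16 degrees, less where a joint would pass 70% of its speed; a pose out of reach is approached as far as the arm can. A call with a gripper value outside its range is refused whole. The fingers move at their own pace and stop on an object; "force" is the grip in N (left out, the last holds). Time passes only in rows, so rows that repeat a pose let the fingers close. It gives the time, the measured TCP pose, the force and the opening at its end, in the units of the state.
- manip.observe(): the state, without advancing time (a new reading comes with each control period).
- manip.capture(name): name is "side" or "top"; returns a dict with "pixels" (420x560x3 uint8, blue, green, red), "range_z" (420x560 float32, m along the optical axis (not along the pixel's ray), 0 where there is no reading), "vertical_fov" (degrees; the focal length in pixels is half the picture's height over the tangent of half this angle, whatever the lens; pixels are square), "cx", "cy" (the principal point, pixels), "extrinsics" (4x4, takes a point from camera to world coordinates). Camera axes: x right, y up, looking along -z (the intrinsics and any distortion apply to the point x, -y, -z); pixel columns grow to the right and rows downward; lengths in m; the calibration is good to about 2 mm. A picture is of the moment at which its call begins.
- manip.close_job(): hands the job in, once; it reports no verdict.
The state is a dict: "time": time; "joints": joint angles; "dq": joint speeds; "tau": joint torques, N m; "tool_pos": TCP position; "tool_rot": TCP orientation; "ft_force": force on the tool from outside, world axes, zero at the start; "ft_torque": the same for the moment, N m; "grip_width": finger opening in m.
Only numpy, scipy, OpenCV 4.12 (cv2) and the standard library are available. Lean on these libraries where they do the work, as an engineer would, in place of code of your own. Each camera call takes 0.05 s, during which the arm holds its last target. There are 200 camera calls.

## Working session

There is one attempt and no reset: what is moved stays moved. The work goes in short steps, Python scripts to look and compute and a tool call to move; the robot and the scene stay as the last step left them, time stands still between calls to the robot, and variables do not carry over. Pictures are saved under pics/ and viewed, about 8 in all and at most 12, crops included, and the job is handed in when it is done.

Besides the shell and the picture viewer there is one more tool, called after "Call:" in YAML: its name, and indented under it one key for each argument. arm_command: Moves the arm, as the interface text tells. Its arguments: {"type":"object","properties":{"commands":{"type":"string"},"force":{"type":"number"}},"required":["commands"]}

```bash
ls; mkdir -p pics; cat > h.py <<'E'
import numpy as np, cv2
from plant import manip
def cap(n):
    c=manip.capture(n); np.savez('%s.npz'%n,**c); return c
def pts(c):
    H,W=c['range_z'].shape; f=H/2/np.tan(np.radians(c['vertical_fov'])/2)
    u,v=np.meshgrid(np.arange(W),np.arange(H)); z=c['range_z']
    P=np.stack([(u-c['cx'])/f*z,-(v-c['cy'])/f*z,-z,np.ones_like(z)],-1)
    return (P@np.array(c['extrinsics']).T)[...,:3]
E
python3 - <<'E'
from h import *
print(manip.observe(), manip.hold_point_z,[a for a in dir(manip) if a[0]!='_'])
for n in('top','side'):
    c=cap(n); print({k:v for k,v in c.items() if k not in('pixels','range_z')}); cv2.imwrite('pics/%s0.png'%n,c['pixels'])
E
```

```text
pics
{'time': 0.0, 'joints': array([ 1.21398879e+00,  2.38798535e-01, -1.42560196e-02,  1.31920549e+00,
        7.26803462e-06,  1.57078252e+00]), 'dq': array([-0.00118397, -0.00056736,  0.00161809,  0.00100651, -0.00213453,
       -0.0005304 ]), 'tau': array([ 1.22251422e-03, -5.38775647e+01,  3.46438515e+01,  1.82473805e-02,
        2.66355710e-04,  1.98888517e-05]), 'tool_pos': array([0.18326371, 0.49164161, 0.30326755]), 'tool_rot': array([ 4.14463485e-04,  8.21361969e-01,  5.70406855e-01, -6.03198682e-04]), 'ft_force': array([-0.62611719, -0.03978303, -0.382046  ]), 'ft_torque': array([-0.02020429, -0.00356441,  0.00822951]), 'grip_width': 0.08554472670082797} 0.0539 ['PlanningError', 'capture', 'close_job', 'hold_point_z', 'observe']
{'vertical_fov': 49.327442869490355, 'cx': 281.67083808647004, 'cy': 203.67818556126622, 'extrinsics': array([[ 5.53486575e-03,  9.98819067e-01, -4.82683895e-02,
         4.65589527e-01],
       [-9.99984538e-01,  5.55440432e-03,  2.70669293e-04,
         3.19706354e-02],
       [ 5.38451801e-04,  4.82661451e-02,  9.98834365e-01,
         1.63918794e+00],
       [ 0.00000000e+00,  0.00000000e+00,  0.00000000e+00,
         1.00000000e+00]])}
{'vertical_fov': 46.87007817871222, 'cx': 276.3064629765444, 'cy': 201.1713495431958, 'extrinsics': array([[ 0.78665765,  0.44559116, -0.42733857, -0.05354623],
       [-0.61736264,  0.56128221, -0.55120382, -0.78767132],
       [-0.00575401,  0.69743157,  0.71662828,  1.13048875],
       [ 0.        ,  0.        ,  0.        ,  1.        ]])}
```

View pics/top0.png

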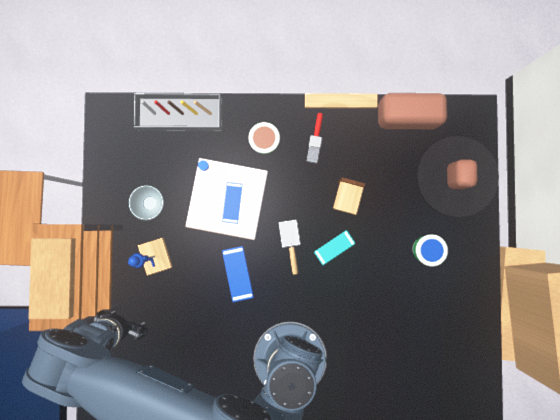

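View pics/side0.png

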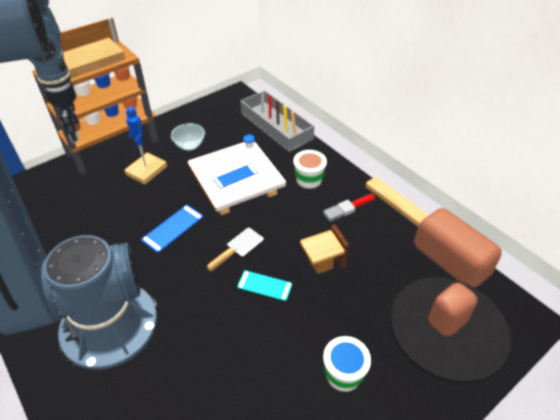

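The candidates in the top view are the blue plate on the board at (232,203), a larger blue plate on the table at (238,273), and a turquoise one at (335,247). The smaller blue one, on the board, fits the description. I'll confirm it in an enlarged crop and measure it, the board and the stand.

```bash
cat >> h.py <<'E'
def rect(P,m):
    k=m&np.isfinite(P).all(-1); xy=P[k][:,:2].astype(np.float32)
    (c,s,a)=cv2.minAreaRect(xy); box=cv2.boxPoints((c,s,a))
    e=[(np.linalg.norm(box[i]-box[i-1]),box[i]-box[i-1]) for i in (1,2)]
    L=max(e,key=lambda t:t[0]); 
    return np.round(c,4),np.round(s,4),'z',np.round(np.median(P[k][:,2]),4),'long yaw',round(float(np.arctan(L[1][1]/L[1][0])),3),k.sum()
def comp(m,u,v):
    n,l=cv2.connectedComponents(m.astype(np.uint8),connectivity=4); return (l==l[v,u])&m
E
python3 - <<'E'
from h import *
for n,ps,bs,ss in(('top',(232,203),(210,180),(345,198)),('side',(236,177),(215,165),(320,247))):
    c=np.load(n+'.npz'); P=pts(c); im=c['pixels'].astype(int); b,g,r=im[...,0],im[...,1],im[...,2]
    blue=(b>r+60)&(b>g+40)
    print(n,'plate(no lines)',rect(P,comp(blue,*ps)))
    z=P[ps[1],ps[0],2]; print('zs',[P[q[1],q[0]] for q in(ps,bs,ss)])
    zb=P[bs[1],bs[0],2]; m=comp(abs(P[...,2]-zb)<.012,*bs); print('board',rect(P,m))
    zs=P[ss[1],ss[0],2]; m=comp((abs(P[...,2]-zs)<.010),*ss); print('bed',rect(P,m))
    u,v=ss; crop=c['pixels'][v-35:v+35,u-40:u+40]; 
    u,v=ps; c2=c['pixels'][v-35:v+35,u-40:u+40]
    cv2.imwrite('pics/crop_%s.png'%n,cv2.resize(np.hstack([c2,crop]),None,fx=5,fy=5,interpolation=cv2.INTER_CUBIC))
    big=(238,273) if n=='top' else (172,228); print('big',rect(P,comp(blue,*big)))
E
```

```text
top plate(no lines) (array([0.5351, 0.1266]), array([0.2053, 0.1141]), 'z', np.float64(0.069), 'long yaw', 1.444, np.int64(501))
zs [array([0.54277388, 0.20211955, 0.07060461]), array([0.62254884, 0.28016938, 0.06123504]), array([ 0.56121916, -0.18388543,  0.08547709])]
board (array([0.5598, 0.224 ]), array([0.2404, 0.2418]), 'z', np.float64(0.0653), 'long yaw', -0.181, np.int64(4633))
bed (array([ 0.5653, -0.1937]), array([0.081 , 0.0975]), 'z', np.float64(0.0817), 'long yaw', -0.263, np.int64(653))
big (array([0.3511, 0.1654]), array([0.163 , 0.3115]), 'z', np.float64(0.0055), 'long yaw', -0.379, np.int64(1049))
side plate(no lines) (array([ 0.2354, -0.2574]), array([1.2022, 0.1161]), 'z', np.float64(0.0693), 'long yaw', 0.976, np.int64(388))
zs [array([0.5452245 , 0.19526313, 0.06839458]), array([0.52538974, 0.28860586, 0.06608517]), array([ 0.55758551, -0.19490203,  0.08125956])]
board (array([0.5608, 0.2214]), array([0.2515, 0.2446]), 'z', np.float64(0.0655), 'long yaw', 1.388, np.int64(3846))
bed (array([ 0.5699, -0.1964]), array([0.0841, 0.1083]), 'z', np.float64(0.0816), 'long yaw', -0.257, np.int64(930))
big (array([ 0.098 , -0.2354]), array([1.1291, 0.1931]), 'z', np.float64(0.0051), 'long yaw', 1.134, np.int64(1148))
```

View pics/crop_top.png

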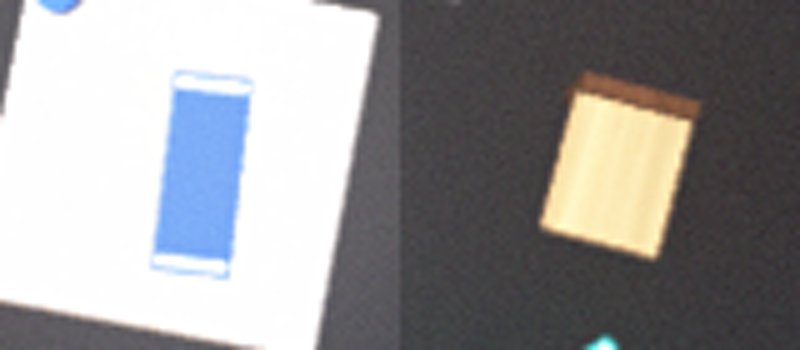

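The crop shows the smaller blue plate, with white end lines, lying on the board at (232,203), and the stand at (349,195) with its dark stop at the top (far) end. Next I'll refine both by casting rays onto planes.

```bash
cat >> h.py <<'E'
def cast(c,uv,z):
    uv=np.asarray(uv,float); f=210/np.tan(np.radians(c['vertical_fov'])/2); E=np.array(c['extrinsics'])
    d=np.stack([(uv[:,0]-c['cx'])/f,-(uv[:,1]-c['cy'])/f,-np.ones(len(uv))],-1)@E[:3,:3].T
    return (E[:3,3]+d*((z-E[2,3])/d[:,2])[:,None])[:,:2]
def mrect(c,m,z,K=4):
    """mask -> largest contour (upsampled) -> rays on plane z -> min area rect"""
    M=cv2.resize(m.astype(np.float32),None,fx=K,fy=K,interpolation=cv2.INTER_LINEAR)>.5
    cs,_=cv2.findContours(M.astype(np.uint8),cv2.RETR_EXTERNAL,cv2.CHAIN_APPROX_NONE)
    q=max(cs,key=cv2.contourArea)[:,0,:]
    xy=cast(c,(q+.5)/K-.5,z).astype(np.float32); r=cv2.minAreaRect(xy); b=cv2.boxPoints(r)
    e=[b[1]-b[0],b[2]-b[1]]; n=[np.linalg.norm(x) for x in e]; L=e[int(np.argmax(n))]
    return np.round(r[0],4),np.round(sorted(r[1]),4),'yaw',round(float(np.arctan(L[1]/L[0])),3)
def plate_mask(c,ps):
    im=c['pixels'].astype(int); b,g,r=im[...,0],im[...,1],im[...,2]
    return comp((b>r+60)&(b>g+30),*ps)
E
python3 - <<'E'
from h import *
for n,ps,bs,ss in(('top',(232,203),(210,180),(345,198)),('side',(236,177),(215,165),(320,247))):
    c=np.load(n+'.npz'); P=pts(c); im=c['pixels'].astype(int); b,g,r=im[...,0],im[...,1],im[...,2]
    print(n,'plate blue',mrect(c,plate_mask(c,ps),.0695))
    hsv=cv2.cvtColor(c['pixels'],cv2.COLOR_BGR2HSV)
    w=comp((im.min(-1)>150)|plate_mask(c,ps),*bs); print('board',mrect(c,w,.0655))
    s=comp((r>150)&(r>b+30)&(abs(P[...,2]-.082)<.012),*ss); print('bed',mrect(c,s,.0817), hsv[ss[1],ss[0]])
    d=(r>60)&(r>b+15)&(r<190)&(hsv[...,0]<15); u,v=ss; 
    print('z med: plate',np.median(P[cv2.erode(plate_mask(c,ps).astype(np.uint8),np.ones((3,3)))>0][:,2]),'board',np.median(P[cv2.erode((w&~plate_mask(c,ps)).astype(np.uint8),np.ones((5,5)))>0][:,2]),'bed',np.median(P[cv2.erode(s.astype(np.uint8),np.ones((5,5)))>0][:,2]))
E
```

```text
top plate blue (array([0.544 , 0.2025]), array([0.0566, 0.117 ]), 'yaw', -0.109)
board (array([0.5592, 0.2227]), array([0.2471, 0.2471]), 'yaw', 1.389)
bed (array([ 0.5645, -0.1931]), array([0.0838, 0.0988]), 'yaw', -0.259) [ 23  70 252]
z med: plate 0.06904570880132566 board 0.06505485532624522 bed 0.08168668596046458
side plate blue (array([0.5476, 0.2019]), array([0.0573, 0.1157]), 'yaw', -0.116)
board (array([0.5611, 0.2191]), array([0.2499, 0.2633]), 'yaw', 1.394)
bed (array([ 0.5637, -0.1979]), array([0.0902, 0.1043]), 'yaw', -0.255) [ 25  85 254]
z med: plate 0.0692340086172536 board 0.06526325424589863 bed 0.08174522263621453
```

```bash
cat >> h.py <<'E'
from scipy.spatial.transform import Rotation as R
def rel(pos,jawyaw,tilt=None):
    s=manip.observe(); q=s['tool_rot']; r0=R.from_quat([q[1],q[2],q[3],q[0]])
    r1=R.from_euler('z',jawyaw)*R.from_euler('x',np.pi)
    if tilt is not None: r1=R.from_rotvec(tilt)*r1
    print('shift cm',np.round(r0.inv().apply(np.array(pos)-s['tool_pos'])*100,2),'rv',np.round((r0.inv()*r1).as_rotvec(),4))
def st():
    s=manip.observe(); print({k:np.round(s[k],4).tolist() for k in('time','tool_pos','joints','ft_force','grip_width')}, 'yaw',round(R.from_quat(np.roll(s['tool_rot'],-1)).as_euler('ZYX')[0],4))
E
python3 - <<'E'
from h import *
c=np.load('top.npz'); P=pts(c); m=(P[...,2]>.1)&(P[...,0]>.2)&(P[...,0]<.75)&(P[...,1]>-.3)
b=cv2.connectedComponentsWithStats(m.astype(np.uint8))
for i in range(1,b[0]):
    if b[2][i][4]>8:
        k=b[1]==i; print(b[2][i],P[k].min(0),P[k].max(0))
st(); rel((.33,.22,.32),1.461); rel((.5356,.2033,.22),1.461); rel((.5356,.2033,.155),1.461)
E
```

```text
[198 160  10  10  39] [0.65549529 0.28422212 0.10021606] [0.68611877 0.31516384 0.10864895]
[344 178  21   9  59] [ 0.46558953 -0.24586624  0.10025259] [0.6278829  0.03197064 1.63918794]
[   28   224    98   138 10324] [0.20001161 0.03197064 0.100297  ] [0.46840483 0.7406236  1.63918794]
[128 253  27  15 260] [0.33461368 0.03197064 0.11871055] [0.46558953 0.50501347 1.63918794]
{'time': 0.1, 'tool_pos': [0.1833, 0.4917, 0.3033], 'joints': [1.214, 0.2388, -0.0141, 1.3192, -0.0, 1.5708], 'ft_force': [0.7617, -0.0269, 0.5435], 'grip_width': 0.0858} yaw 1.214
shift cm [-20.33  23.24  -1.64] rv [-2.00e-04  1.30e-03 -2.47e-01]
shift cm [-14.7   43.09   8.35] rv [-2.00e-04  1.30e-03 -2.47e-01]
shift cm [-14.7   43.09  14.85] rv [-2.00e-04  1.30e-03 -2.47e-01]
```

Call:
arm_command:
  commands: "-2.54 2.9 -0.2 0 0 -0.031 0; -5.08 5.8 -0.4 0 0 -0.062 0; -7.62 8.7 -0.6 0 0 -0.093 0; -10.16 11.6 -0.8 0 0 -0.124 0; -12.7 14.5 -1 0 0 -0.155 0; -15.25 17.4 -1.2 0 0 -0.185 0; -17.8 20.3 -1.4 0 0 -0.216 0; -20.33 23.24 -1.64 0 0 -0.247 0; -19.2 27.2 0.4 0 0 -0.247 0; -18.1 31.2 2.4 0 0 -0.247 0; -17 35.2 4.4 0 0 -0.247 0; -15.8 39.1 6.4 0 0 -0.247 0; -14.7 43.09 8.35 0 0.001 -0.247 0; -14.7 43.09 11 0 0.001 -0.247 0; -14.7 43.09 13 0 0.001 -0.247 0; -14.7 43.09 13.8 0 0.001 -0.247 0; -14.7 43.09 13.8 0 0.001 -0.247 0; -14.7 43.09 13.8 0 0.001 -0.247 0; -14.7 43.09 13.8 0 0.001 -0.247 0"
  force: 40

```text
time: 1.68
tool_pos: [0.5359, 0.2041, 0.1676]
tool_rot: [0.0, 0.745, 0.667, 0.001]
ft_force: [-0.6, -0.2, 1.3]
grip_width: 0.0
```

```bash
python3 - <<'E'
from h import *
st()
for n,ps in(('top',(229,215)),('side',(236,177))):
    c=cap(n); cv2.imwrite('pics/a_%s.png'%n,c['pixels'])
    a=c['pixels']; x=a[130:260,160:290]; 
    if n=='side': s=a[90:220,170:300]
    else: t=x
cv2.imwrite('pics/a.png',cv2.resize(np.hstack([t,s]),None,fx=3,fy=3,interpolation=cv2.INTER_CUBIC))
st()
E
```

```text
{'time': 1.6833, 'tool_pos': [0.5359, 0.2041, 0.1676], 'joints': [0.3636, 0.3947, -0.147, 1.0264, 0.0008, 0.4728], 'ft_force': [-0.6086, -0.2164, 1.3107], 'grip_width': 0.0} yaw 1.4616
{'time': 1.7833, 'tool_pos': [0.5361, 0.2041, 0.1678], 'joints': [0.3636, 0.3944, -0.1471, 1.026, 0.0008, 0.4728], 'ft_force': [-0.1444, -0.5293, -0.163], 'grip_width': -0.0001} yaw 1.4616
```

View pics/a.png

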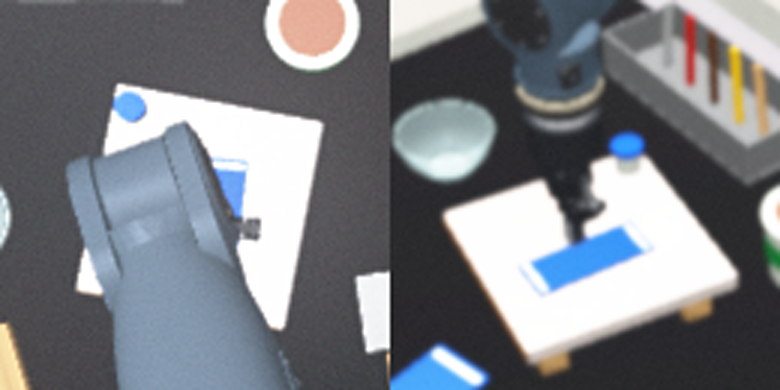

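Call:
arm_command:
  commands: "0 0 0.5 0 0 0 0; 0 0 1.1 0 0 0 0; 0 0 1.6 0 0 0 0; 0 0 1.85 0 0 0 0; 0 0 1.95 0 0 0 0; 0 0 1.98 0 0 0 0; 0 0 2.02 0 0 0 0; 0 0 2.05 0 0 0 0; 0 0 2.08 0 0 0 0; 0 0 2.12 0 0 0 0; 0 0 2.15 0 0 0 0; 0 0 2.18 0 0 0 0; 0 0 2.22 0 0 0 0; 0 0 2.25 0 0 0 0; 0 0 2.28 0 0 0 0; 0 0 2.32 0 0 0 0; 0 0 2.35 0 0 0 0; 0 0 2.35 0 0 0 0; 0 0 2.35 0 0 0 0"

```text
time: 3.37
tool_pos: [0.5358, 0.2037, 0.1424]
tool_rot: [-0.0, 0.745, 0.667, 0.0]
ft_force: [0.0, 0.1, -0.7]
grip_width: 0.0001
```

Call:
arm_command:
  commands: "0 0 0.03 0 0 0 0; 0 0 0.06 0 0 0 0; 0 0 0.09 0 0 0 0; 0 0 0.09 0 0 0 0; 0 0 0.09 0 0 0 0"

```text
time: 3.78
tool_pos: [0.5358, 0.2037, 0.1416]
tool_rot: [-0.0, 0.745, 0.667, 0.0]
ft_force: [-0.7, -0.4, 2.6]
grip_width: -0.0001
```

Call:
arm_command:
  commands: "0 0 0.03 0 0 0 0; 0 0 0.05 0 0 0 0; 0 0 0.06 0 0 0 0; 0 0 0.06 0 0 0 0; 0 0 0.06 0 0 0 0"

```text
time: 4.2
tool_pos: [0.5358, 0.2037, 0.1416]
tool_rot: [-0.0, 0.745, 0.667, 0.001]
ft_force: [-2.2, -0.7, 7.6]
grip_width: -0.0
```

```bash
python3 - <<'E'
from h import *
st()
# tow 79 mm in board -x, along plate axis yaw -0.11
L=.079/np.cos(.07); d=-L*np.array([np.cos(-.11),np.sin(-.11),0]); s=manip.observe()
print(L); rel(s['tool_pos']+d,1.4616)
E
```

```text
{'time': 4.2, 'tool_pos': [0.5358, 0.2037, 0.1416], 'joints': [0.363, 0.4175, -0.1845, 0.9677, 0.0007, 0.4728], 'ft_force': [-2.1746, -0.7005, 7.5986], 'grip_width': -0.0} yaw 1.461
0.07919394595358212
shift cm [ 0.   -7.92 -0.  ] rv [ 0.0006 -0.0011 -0.0006]
```

Call:
arm_command:
  commands: "0 -0.02 0.02 0 0 0 0; 0 -0.1 0.02 0 0 0 0; 0 -0.2 0.02 0 0 0 0; 0 -0.3 0.02 0 0 0 0; 0 -0.4 0.02 0 0 0 0; 0 -0.5 0.02 0 0 0 0; 0 -0.6 0.02 0 0 0 0; 0 -0.7 0.02 0 0 0 0; 0 -0.8 0.02 0 0 0 0; 0 -0.9 0.02 0 0 0 0; 0 -1.0 0.02 0 0 0 0"

```text
time: 5.12
tool_pos: [0.527, 0.2051, 0.1416]
tool_rot: [0.0, 0.745, 0.667, 0.002]
ft_force: [3.0, -0.3, 5.5]
grip_width: -0.0
```

```bash
python3 - <<'E'
from h import *
st(); c=cap('side'); st()
im=c['pixels'].astype(int); b,g,r=im[...,0],im[...,1],im[...,2]; m=(b>r+60)&(b>g+30)
n,l,s,ce=cv2.connectedComponentsWithStats(m.astype(np.uint8))
for i in range(1,n):
    if s[i][4]>150: print(s[i],ce[i], mrect(c,l==i,.0695))
E
```

```text
{'time': 5.1167, 'tool_pos': [0.527, 0.2051, 0.1416], 'joints': [0.3709, 0.4044, -0.2063, 0.9565, 0.0004, 0.4808], 'ft_force': [3.0423, -0.2788, 5.4979], 'grip_width': -0.0} yaw 1.4609
{'time': 5.1667, 'tool_pos': [0.5268, 0.205, 0.1416], 'joints': [0.371, 0.4043, -0.2066, 0.9566, 0.0004, 0.4809], 'ft_force': [1.1494, -1.0499, 5.477], 'grip_width': -0.0} yaw 1.4609
[126 107  17  39 406] [134.25615764 125.84729064] (array([0.4137, 0.651 ]), array([0.0493, 0.2445]), 'yaw', 1.193)
[215 166  37  22 367] [233.04087193 176.64577657] (array([0.5377, 0.204 ]), array([0.059 , 0.1168]), 'yaw', -0.097)
[ 141  204   63   49 1159] [171.69801553 227.88955997] (array([0.2776, 0.1339]), array([0.0841, 0.1862]), 'yaw', 0.211)
[331 342  33  32 824] [346.89684466 357.55946602] (array([ 0.3956, -0.4719]), array([0.0761, 0.079 ]), 'yaw', 0.827)
```

Call:
arm_command:
  commands: "0 -0.05 0.03 0 0 0 0; 0 -0.15 0.04 0 0 0 0; 0 -0.28 0.04 0 0 0 0; 0 -0.41 0.04 0 0 0 0; 0 -0.54 0.04 0 0 0 0; 0 -0.67 0.04 0 0 0 0; 0 -0.8 0.04 0 0 0 0; 0 -0.93 0.04 0 0 0 0; 0 -1.06 0.04 0 0 0 0; 0 -1.19 0.04 0 0 0 0; 0 -1.32 0.04 0 0 0 0; 0 -1.45 0.04 0 0 0 0"

```text
time: 6.17
tool_pos: [0.513, 0.2068, 0.1416]
tool_rot: [0.001, 0.745, 0.667, 0.002]
ft_force: [3.6, -0.3, 7.1]
grip_width: -0.0001
```

Call:
arm_command:
  commands: "0 -0.05 0.02 0 0 0 0; 0 -0.16 0.025 0 0 0 0; 0 -0.29 0.03 0 0 0 0; 0 -0.42 0.03 0 0 0 0; 0 -0.55 0.03 0 0 0 0; 0 -0.68 0.03 0 0 0 0; 0 -0.81 0.035 0 0 0 0; 0 -0.94 0.035 0 0 0 0; 0 -1.07 0.04 0 0 0 0; 0 -1.2 0.04 0 0 0 0; 0 -1.33 0.045 0 0 0 0; 0 -1.46 0.045 0 0 0 0; 0 -1.59 0.05 0 0 0 0; 0 -1.72 0.05 0 0 0 0; 0 -1.85 0.05 0 0 0 0; 0 -2 0.05 0 0 0 0"

```text
time: 7.5
tool_pos: [0.4937, 0.2091, 0.1415]
tool_rot: [0.001, 0.745, 0.667, 0.003]
ft_force: [3.9, -0.7, 10.7]
grip_width: 0.0003
```

```bash
cat >> h.py <<'E'
def look(n='side',z=.0695,lo=150):
    c=cap(n); im=c['pixels'].astype(int); b,g,r=im[...,0],im[...,1],im[...,2]; m=(b>r+60)&(b>g+30)
    k,l,s,ce=cv2.connectedComponentsWithStats(m.astype(np.uint8),connectivity=4)
    for i in range(1,k):
        if s[i][4]>lo: print(n,s[i],np.round(ce[i]), *mrect(c,l==i,z))
    return c
E
python3 - <<'E'
from h import *
st(); look()
E
```

```text
{'time': 7.5, 'tool_pos': [0.4937, 0.2091, 0.1415], 'joints': [0.4007, 0.359, -0.2808, 0.9248, 0.0, 0.5108], 'ft_force': [3.8784, -0.7093, 10.7338], 'grip_width': 0.0003} yaw 1.4607
side [126 107  17  39 405] [134. 126.] [0.4136 0.6511] [0.049  0.2446] yaw 1.198
side [205 170  38  22 372] [224. 180.] [0.5056 0.2093] [0.061 0.116] yaw -0.097
side [ 141  204   62   49 1158] [172. 228.] [0.2776 0.134 ] [0.0836 0.1863] yaw 0.216
side [331 342  33  32 824] [347. 358.] [ 0.3956 -0.4719] [0.0761 0.079 ] yaw 0.827
```

Call:
arm_command:
  commands: "0 -0.05 0 0 0 0 0; 0 -0.16 0 0 0 0 0; 0 -0.29 0 0 0 0 0; 0 -0.42 0 0 0 0 0; 0 -0.55 0.005 0 0 0 0; 0 -0.68 0.005 0 0 0 0; 0 -0.81 0.01 0 0 0 0; 0 -0.94 0.01 0 0 0 0; 0 -1.07 0.01 0 0 0 0; 0 -1.2 0.015 0 0 0 0; 0 -1.33 0.015 0 0 0 0; 0 -1.46 0.015 0 0 0 0; 0 -1.59 0.02 0 0 0 0; 0 -1.72 0.02 0 0 0 0; 0 -1.85 0.02 0 0 0 0; 0 -2 0.02 0 0 0 0"

```text
time: 8.88
tool_pos: [0.4741, 0.2115, 0.1415]
tool_rot: [0.001, 0.745, 0.667, 0.003]
ft_force: [3.9, -1.1, 12.8]
grip_width: 0.0001
```

Call:
arm_command:
  commands: "0 -0.05 -0.02 0 0 0 0; 0 -0.16 -0.03 0 0 0 0; 0 -0.29 -0.03 0 0 0 0; 0 -0.42 -0.03 0 0 0 0; 0 -0.55 -0.03 0 0 0 0; 0 -0.68 -0.03 0 0 0 0; 0 -0.81 -0.03 0 0 0 0; 0 -0.94 -0.03 0 0 0 0; 0 -1.07 -0.03 0 0 0 0; 0 -1.2 -0.03 0 0 0 0; 0 -1.33 -0.03 0 0 0 0; 0 -1.46 -0.03 0 0 0 0; 0 -1.59 -0.03 0 0 0 0; 0 -1.7 -0.03 0 0 0 0; 0 -1.7 -0.03 0 0 0 0"

```text
time: 10.13
tool_pos: [0.4567, 0.2133, 0.1415]
tool_rot: [0.001, 0.745, 0.667, 0.003]
ft_force: [1.9, -0.3, 11.0]
grip_width: -0.0002
```

```bash
python3 - <<'E'
from h import *
st(); c=look(); cv2.imwrite('pics/b.png',cv2.resize(c['pixels'][90:240,130:330],None,fx=4,fy=4,interpolation=cv2.INTER_CUBIC))
E
```

```text
{'time': 10.1333, 'tool_pos': [0.4567, 0.2133, 0.1415], 'joints': [0.4369, 0.3109, -0.3563, 0.8977, 0.0001, 0.5468], 'ft_force': [1.8868, -0.329, 11.0415], 'grip_width': -0.0002} yaw 1.4609
side [127 107  16  39 404] [134. 126.] [0.4136 0.6511] [0.049  0.2446] yaw 1.198
side [189 174  44  25 443] [211. 186.] [0.4596 0.2133] [0.0705 0.1328] yaw -0.131
side [ 141  204   62   49 1160] [172. 228.] [0.2776 0.1339] [0.084  0.1862] yaw 0.211
side [331 342  33  32 823] [347. 358.] [ 0.3956 -0.4719] [0.0761 0.079 ] yaw 0.827
```

View pics/b.png

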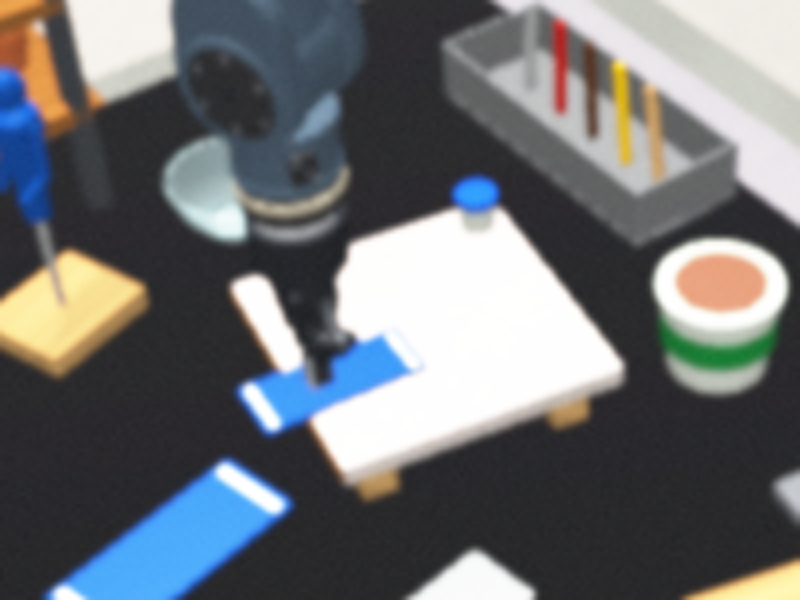

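Call:
arm_command:
  commands: "0 0 -0.1 0 0 0 0; 0 0 -0.3 0 0 0 0; 0 0 -0.6 0 0 0 0; 0 0 -1.5 0 0 0 0; 0 0 -3 0 0 0 0; 0 -3 -5 0 0 0 8.5; 0 -7 -7 0 0 0 8.5; 0 -11 -8 0 0 0 8.5; 0 -13 -8 0 0 0 8.5; 0 -13 -8 0 0 0 8.5; 0 -13 -8 0 0 0 8.5; 0 -13 -8 0 0 0 8.5"

```text
time: 11.18
tool_pos: [0.3261, 0.2271, 0.2204]
tool_rot: [-0.0, 0.745, 0.667, 0.001]
ft_force: [0.5, 0.4, 0.7]
grip_width: 0.0833
```

```bash
python3 - <<'E'
from h import *
st(); c=look(); c=look('top'); cv2.imwrite('pics/c.png',cv2.resize(c['pixels'][140:320,110:310],None,fx=3,fy=3,interpolation=cv2.INTER_CUBIC))
E
```

```text
{'time': 11.1833, 'tool_pos': [0.3261, 0.2271, 0.2204], 'joints': [0.608, 0.0686, -0.4447, 1.0555, 0.0004, 0.7173], 'ft_force': [0.4814, 0.4302, 0.6872], 'grip_width': 0.0833} yaw 1.4614
side [127 111  16  35 290] [134. 129.] [0.4048 0.6417] [0.0423 0.221 ] yaw 1.23
side [189 174  44  25 476] [211. 185.] [0.4592 0.2146] [0.0706 0.1324] yaw -0.099
side [ 141  204   62   49 1163] [172. 228.] [0.2776 0.1339] [0.084  0.1863] yaw 0.212
side [331 342  33  32 827] [347. 358.] [ 0.3956 -0.4719] [0.0761 0.079 ] yaw 0.827
top [ 218  208   36   94 1466] [234. 256.] [0.3688 0.1981] [0.09   0.3224] yaw 0.183
top [421 239  23  23 415] [432. 250.] [ 0.3857 -0.4818] [0.0767 0.0779] yaw -0.789
top [128 253  26  15 215] [138. 260.] [0.3464 0.5126] [0.0503 0.0879] yaw -1.552
```

View pics/c.png

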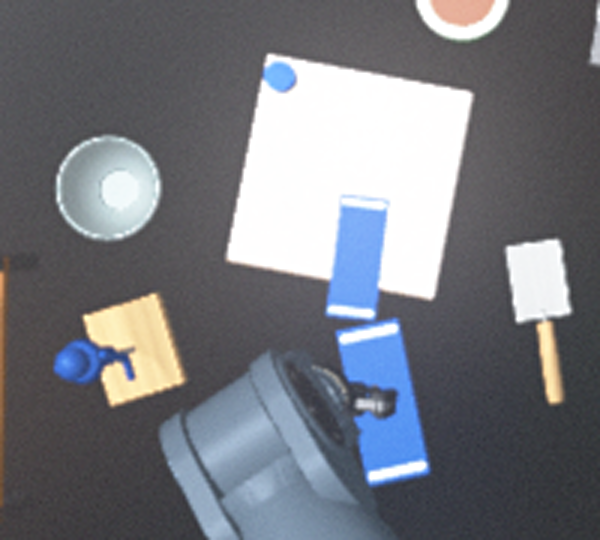

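```bash
python3 - <<'E'
from h import *
c=np.load('top.npz'); q=np.array([(327,316),(376,320),(341,195),(388,199)])/3+[110-.33,140-.33]; q=cast(c,q,.069)
n=(q[0]+q[1])/2; f=(q[2]+q[3])/2; d=f-n; print('ctr',(n+f)/2,np.linalg.norm(d),np.arctan2(d[1],d[0]))
rel((.4117,.2177,.165),1.463); rel((.4117,.2177,.118),1.463)
E
```

```text
ctr [0.46568174 0.21172394] 0.13887233542386035 -0.09610947617454552
shift cm [0.02 8.58 5.49] rv [ 0.0003 -0.0009 -0.0025]
shift cm [ 0.02  8.57 10.19] rv [ 0.0003 -0.0009 -0.0025]
```

Call:
arm_command:
  commands: "0 3 1.9 0 0 0 8.5; 0 6 3.9 0 0 0 8.5; 0 8.57 5.5 0 0 0 8.5; 0 8.57 7 0 0 0 8.5; 0 8.57 8.5 0 0 0 8.5; 0 8.57 9.6 0 0 0 8.5; 0 8.57 10.2 0 0 0 8.5; 0 8.57 10.2 0 0 0 8.5; 0 8.57 10.2 0 0 0 8.5; 0 8.57 10.2 0 0 0 8.5"
  force: 80

```text
time: 12.12
tool_pos: [0.4113, 0.2176, 0.1184]
tool_rot: [-0.0, 0.745, 0.667, 0.001]
ft_force: [0.7, 0.4, -0.6]
grip_width: 0.0853
```

```bash
python3 - <<'E'
from h import *
st(); c=look(); cv2.imwrite('pics/d.png',cv2.resize(c['pixels'][110:230,140:300],None,fx=5,fy=5,interpolation=cv2.INTER_CUBIC))
E
```

```text
{'time': 12.1167, 'tool_pos': [0.4113, 0.2176, 0.1184], 'joints': [0.4863, 0.282, -0.4736, 0.8138, 0.0006, 0.5964], 'ft_force': [0.6893, 0.3816, -0.5733], 'grip_width': 0.0853} yaw 1.4607
side [127 107  16  39 404] [134. 126.] [0.4136 0.6511] [0.049  0.2446] yaw 1.198
side [206 174  27  19 292] [218. 183.] [0.4814 0.2104] [0.0572 0.0873] yaw -0.099
side [ 141  204   62   49 1159] [172. 228.] [0.2776 0.134 ] [0.0836 0.1863] yaw 0.216
side [331 342  33  32 823] [347. 358.] [ 0.3956 -0.4719] [0.0761 0.079 ] yaw 0.827
```

View pics/d.png

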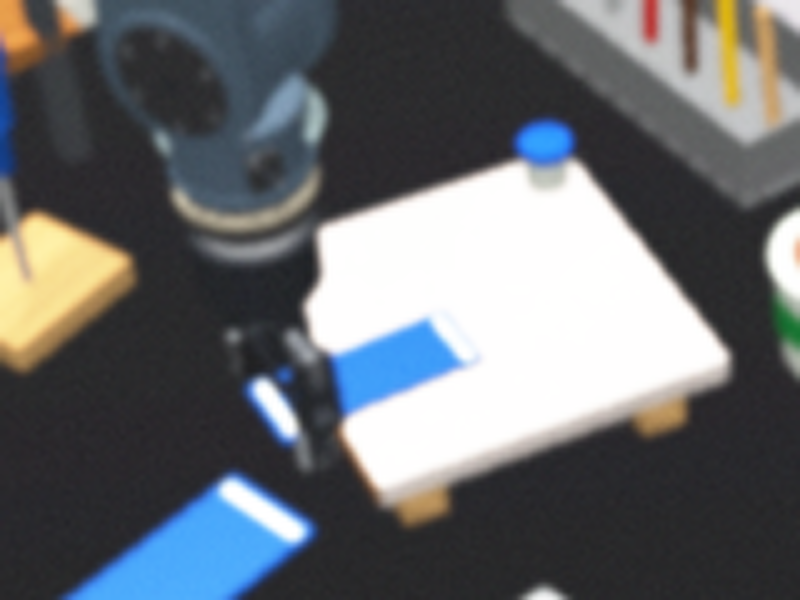

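The open fingers straddle the overhanging end: near line at about (270,410) in the crop, board edge clear. Now I'll close and lift 15 mm slowly.

Call:
arm_command:
  commands: "0 0 0 0 0 0 6.2; 0 0 0 0 0 0 6; 0 0 0 0 0 0 5.5; 0 0 0 0 0 0 5; 0 0 0 0 0 0 5; 0 0 0 0 0 0 5; 0 0 0 0 0 0 5"
  force: 80

```text
time: 12.75
tool_pos: [0.4109, 0.2177, 0.1185]
tool_rot: [-0.0, 0.745, 0.667, 0.001]
ft_force: [-1.2, -0.1, 7.3]
grip_width: 0.0537
```

Call:
arm_command:
  commands: "0 0 -0.05 0 0 0 5; 0 0 -0.1 0 0 0 5; 0 0 -0.2 0 0 0 5; 0 0 -0.4 0 0 0 5; 0 0 -0.6 0 0 0 5; 0 0 -0.9 0 0 0 5; 0 0 -1.2 0 0 0 5; 0 0 -1.6 0 0 0 5; 0 0 -2 0 0 0 5; 0 0 -2.5 0 0 0 5; 0 0 -3 0 0 0 5; 0 0 -3 0 0 0 5; 0 0 -3 0 0 0 5"

```text
time: 13.83
tool_pos: [0.4109, 0.2176, 0.1483]
tool_rot: [-0.0, 0.745, 0.667, 0.001]
ft_force: [-0.4, -0.0, -2.4]
grip_width: 0.0539
```

```bash
python3 - <<'E'
from h import *
st(); c=look(z=.099); P=pts(c); m=plate_mask(c,(220,172))
k=cv2.erode(m.astype(np.uint8),np.ones((3,3)))>0; Q=P[k]; Q=Q[(abs(Q[:,2]-.1)<.05)]
A=np.c_[Q[:,:2]-Q[:,:2].mean(0),np.ones(len(Q))]; print('plane',np.linalg.lstsq(A,Q[:,2],rcond=None)[0],Q.mean(0),len(Q))
cv2.imwrite('pics/e.png',cv2.resize(c['pixels'][110:230,140:300],None,fx=5,fy=5,interpolation=cv2.INTER_CUBIC))
E
```

```text
{'time': 13.8333, 'tool_pos': [0.4109, 0.2176, 0.1483], 'joints': [0.4866, 0.2472, -0.4302, 0.892, 0.0007, 0.5964], 'ft_force': [-0.3776, -0.0059, -2.4122], 'grip_width': 0.0539} yaw 1.461
side [127 107  16  39 405] [134. 126.] [0.4007 0.6111] [0.0476 0.2378] yaw 1.198
side [205 168  28  19 308] [217. 177.] [0.4784 0.2084] [0.0574 0.094 ] yaw -0.123
side [ 141  204   62   49 1159] [172. 228.] [0.2684 0.1082] [0.0818 0.1811] yaw 0.211
side [331 342  33  32 825] [347. 358.] [ 0.3831 -0.4807] [0.074  0.0768] yaw 0.827
plane [-0.06108485 -0.14096236  0.09743034] [0.48160951 0.20837417 0.09743034] 219
```

View pics/e.png

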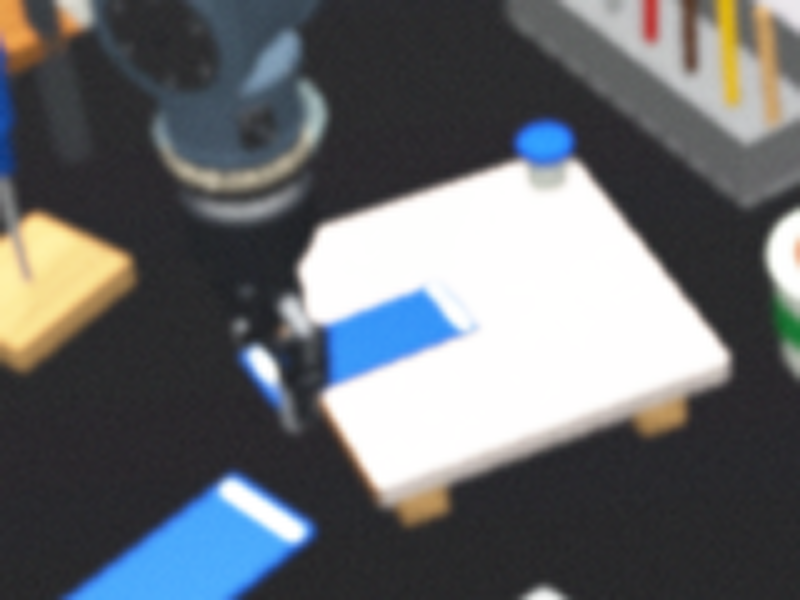

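```bash
python3 - <<'E'
from h import *
rel((.4109,.2176,.20),1.461); rel((.4767,-.1721,.20),1.314); rel((.4767,-.1721,.165),1.314)
E
```

```text
shift cm [ 0.02  0.01 -5.2 ] rv [ 0.0004 -0.0011 -0.    ]
shift cm [-37.99  10.83  -5.24] rv [ 0.0003 -0.0011  0.147 ]
shift cm [-38.    10.82  -1.74] rv [ 0.0003 -0.0011  0.147 ]
```

Call:
arm_command:
  commands: "0 0 -1 0 0 0 5; 0 0 -2.5 0 0 0 5; 0 0 -4 0 0 0 5; -0.5 0.1 -5 0 0 0 5; -1.5 0.4 -5.2 0 0 0.006 5; -3 0.8 -5.2 0 0 0.012 5; -5 1.4 -5.2 0 0 0.02 5; -7.5 2.1 -5.2 0 0 0.03 5; -10.5 3 -5.2 0 0 0.04 5; -13.5 3.8 -5.2 0 0 0.052 5; -16.5 4.7 -5.2 0 0 0.064 5; -19.5 5.6 -5.2 0 0 0.075 5; -22.5 6.4 -5.2 0 0 0.087 5; -25.5 7.3 -5.2 0 0 0.1 5; -28.5 8.1 -5.2 0 0 0.11 5; -31.5 9 -5.2 0 0 0.122 5; -34 9.7 -5.2 0 0 0.132 5; -36 10.2 -5.2 0 0 0.14 5; -37.3 10.6 -5.2 0 0 0.145 5; -38 10.82 -5.2 0 0 0.147 5"

```text
time: 15.55
tool_pos: [0.4762, -0.1741, 0.1989]
tool_rot: [-0.001, 0.793, 0.61, -0.0]
ft_force: [0.3, 0.5, -2.6]
grip_width: 0.0533
```

Call:
arm_command:
  commands: "0 0 0.5 0 0 0 5; 0 0 1.5 0 0 0 5; 0 0 2.5 0 0 0 5; 0 0 3.2 0 0 0 5; 0 0 3.5 0 0 0 5; 0 0 3.5 0 0 0 5; 0 0 3.5 0 0 0 5"

```text
time: 16.13
tool_pos: [0.4766, -0.1716, 0.1644]
tool_rot: [-0.001, 0.792, 0.611, 0.0]
ft_force: [0.0, 0.3, -1.7]
grip_width: 0.0535
```

```bash
python3 - <<'E'
from h import *
st()
for n in('side','top'):
    c=look(n,z=.111); P=pts(c); im=c['pixels'].astype(int); b,g,r=im[...,0],im[...,1],im[...,2]
    m=(b>r+60)&(b>g+30)&(abs(P[...,0]-.56)<.13)&(abs(P[...,1]+.19)<.1)&(P[...,2]>.07)
    Q=P[cv2.erode(m.astype(np.uint8),np.ones((3,3)))>0]; 
    ex=np.array([.967,-.254]); ey=np.array([.254,.967])
    A=np.c_[Q[:,:2]@ex,Q[:,:2]@ey,np.ones(len(Q))]; A[:,:2]-=A[:,:2].mean(0); print(n,'slope x,y, z',np.linalg.lstsq(A,Q[:,2],rcond=None)[0],Q.mean(0),len(Q))
    if n=='side': s=c['pixels'][180:300,220:380]
    else: t=c['pixels'][150:270,270:430]
cv2.imwrite('pics/f.png',cv2.resize(np.hstack([t,s]),None,fx=2.5,fy=2.5,interpolation=cv2.INTER_CUBIC))
E
```

```text
{'time': 16.1333, 'tool_pos': [0.4766, -0.1716, 0.1644], 'joints': [-0.3461, 0.296, -0.3103, 0.9651, 0.0009, -0.0901], 'ft_force': [0.0329, 0.3368, -1.738], 'grip_width': 0.0535} yaw 1.3148
side [125 107  18  39 423] [134. 125.] [0.3937 0.5955] [0.0503 0.2352] yaw 1.258
side [  0 123  24  57 711] [  8. 157.] [0.0213 0.7414] [0.07  0.314] yaw 1.285
side [ 141  204   62   49 1163] [172. 228.] [0.2647 0.0979] [0.0801 0.179 ] yaw 0.216
side [302 228  33  24 477] [317. 239.] [ 0.5513 -0.1859] [0.0624 0.0852] yaw -0.277
side [331 342  33  32 827] [347. 358.] [ 0.378  -0.4843] [0.0731 0.0759] yaw 0.827
side slope x,y, z [-0.09437827 -0.14569174  0.11311355] [ 0.54942915 -0.190546    0.11311355] 332
top [336 188  23  29 247] [345. 200.] [ 0.5402 -0.1868] [0.0564 0.0995] yaw -0.273
top [421 239  23  23 416] [432. 250.] [ 0.3878 -0.4682] [0.0746 0.0759] yaw -0.789
top [ 223  249   31   53 1010] [238. 275.] [0.3001 0.1763] [0.0754 0.167 ] yaw 0.21
top [128 253  26  15 214] [138. 260.] [0.3495 0.4999] [0.049  0.0856] yaw -1.552
top slope x,y, z [-0.02847554  0.0196278   0.11277534] [ 0.5561935  -0.18069883  0.11277534] 140
```

View pics/f.png

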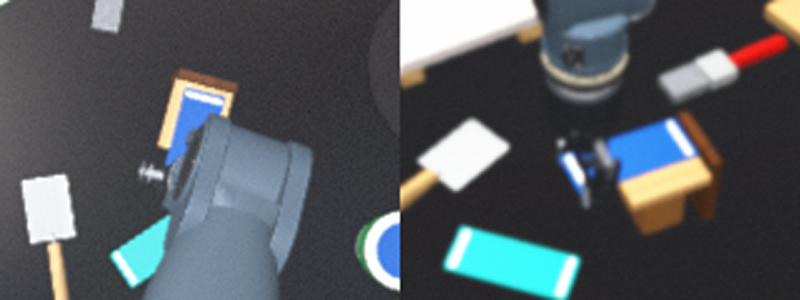

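Call:
arm_command:
  commands: "0 0 0.7 0 0 0 5; 0 0 1.4 0 0 0 5; 0 0 1.8 0 0 0 5; 0 0 2 0 0 0 5; 0 0 2.05 0 0 0 5; 0 0 2.1 0 0 0 5; 0 0 2.14 0 0 0 5; 0 0 2.18 0 0 0 5; 0 0 2.22 0 0 0 5; 0 0 2.26 0 0 0 5; 0 0 2.3 0 0 0 5; 0 0 2.34 0 0 0 5; 0 0 2.38 0 0 0 5; 0 0 2.42 0 0 0 5; 0 0 2.46 0 0 0 5; 0 0 2.5 0 0 0 5; 0 0 2.54 0 0 0 5; 0 0 2.58 0 0 0 5; 0 0 2.58 0 0 0 5; 0 0 2.58 0 0 0 5"

```text
time: 17.9
tool_pos: [0.4766, -0.1721, 0.1387]
tool_rot: [-0.0, 0.792, 0.611, 0.0]
ft_force: [-0.0, 0.4, -2.7]
grip_width: 0.0534
```

Call:
arm_command:
  commands: "0 0 0.03 0 0 0 5; 0 0 0.06 0 0 0 5; 0 0 0.09 0 0 0 5; 0 0 0.12 0 0 0 5; 0 0 0.15 0 0 0 5; 0 0 0.18 0 0 0 5; 0 0 0.2 0 0 0 5; 0 0 0.2 0 0 0 5; 0 0 0.2 0 0 0 5"

```text
time: 18.65
tool_pos: [0.4767, -0.1721, 0.1368]
tool_rot: [-0.0, 0.792, 0.611, 0.0]
ft_force: [0.2, -0.2, -0.9]
grip_width: 0.0535
```

Call:
arm_command:
  commands: "0 0 0.03 0 0 0 5; 0 0 0.06 0 0 0 5; 0 0 0.08 0 0 0 5; 0 0 0.08 0 0 0 5; 0 0 0.08 0 0 0 5"

```text
time: 19.07
tool_pos: [0.4767, -0.1721, 0.136]
tool_rot: [-0.0, 0.792, 0.611, 0.0]
ft_force: [-0.3, -0.4, -1.4]
grip_width: 0.0539
```

Call:
arm_command:
  commands: "0 0 0.03 0 0 0 5; 0 0 0.06 0 0 0 5; 0 0 0.08 0 0 0 5; 0 0 0.08 0 0 0 5; 0 0 0.08 0 0 0 5; 0 0 0.08 0 0 0 5"

```text
time: 19.57
tool_pos: [0.4767, -0.1721, 0.1353]
tool_rot: [-0.0, 0.792, 0.611, 0.0]
ft_force: [-0.8, 1.3, 2.4]
grip_width: 0.0532
```

```bash
python3 - <<'E'
from h import *
st(); c=cap('side');st(); c=cap('top'); st(); c=cap('top');st()
E
```

```text
{'time': 19.5667, 'tool_pos': [0.4767, -0.1721, 0.1353], 'joints': [-0.3469, 0.3248, -0.3539, 0.892, 0.0009, -0.0902], 'ft_force': [-0.7657, 1.2976, 2.38], 'grip_width': 0.0532} yaw 1.314
{'time': 19.6167, 'tool_pos': [0.4767, -0.1721, 0.1353], 'joints': [-0.3469, 0.3249, -0.3539, 0.892, 0.0009, -0.0902], 'ft_force': [-1.3957, 0.3668, 2.5751], 'grip_width': 0.0535} yaw 1.314
{'time': 19.6667, 'tool_pos': [0.4766, -0.1721, 0.1352], 'joints': [-0.3469, 0.3249, -0.354, 0.8919, 0.0009, -0.0901], 'ft_force': [-0.6291, -0.3261, 2.3262], 'grip_width': 0.0535} yaw 1.314
{'time': 19.7167, 'tool_pos': [0.4767, -0.1721, 0.1352], 'joints': [-0.347, 0.3249, -0.3539, 0.8919, 0.0009, -0.0901], 'ft_force': [-1.8367, 0.1713, 2.0352], 'grip_width': 0.0536} yaw 1.314
```

Call:
arm_command:
  commands: "0 0.05 0 0 0 0 5; 0 0.1 0 0 0 0 5; 0 0.15 0 0 0 0 5; 0 0.2 0 0 0 0 5; 0 0.25 0 0 0 0 5; 0 0.3 0 0 0 0 5; 0 0.35 0 0 0 0 5; 0 0.4 0 0 0 0 5; 0 0.45 0 0 0 0 5; 0 0.5 0 0 0 0 5; 0 0.55 0 0 0 0 5; 0 0.6 0 0 0 0 5; 0 0.65 0 0 0 0 5; 0 0.7 0 0 0 0 5; 0 0.75 0 0 0 0 5; 0 0.8 0 0 0 0 5; 0 0.8 0 0 0 0 5; 0 0.8 0 0 0 0 5"

```text
time: 21.22
tool_pos: [0.4845, -0.1742, 0.1352]
tool_rot: [-0.0, 0.792, 0.611, 0.0]
ft_force: [-1.2, 0.6, 2.7]
grip_width: 0.0534
```

```bash
python3 - <<'E'
from h import *
st(); look('side',.0857); c=look('top',.0857); st()
cs=np.load('side.npz')
cv2.imwrite('pics/g.png',cv2.resize(np.hstack([c['pixels'][160:240,310:390],cs['pixels'][210:290,280:360]]),None,fx=5,fy=5,interpolation=cv2.INTER_CUBIC))
E
```

```text
{'time': 21.2167, 'tool_pos': [0.4845, -0.1742, 0.1352], 'joints': [-0.3455, 0.3369, -0.3352, 0.8985, 0.0009, -0.0887], 'ft_force': [-1.2153, 0.6036, 2.7049], 'grip_width': 0.0534} yaw 1.314
side [133 115  10  31 225] [137. 131.] [0.4043 0.5985] [0.0335 0.1827] yaw 1.11
side [  0 123  24  57 710] [  8. 157.] [0.0232 0.7793] [0.0718 0.3217] yaw 1.285
side [ 141  204   62   49 1163] [172. 228.] [0.2726 0.1199] [0.0822 0.1835] yaw 0.216
side [305 235  32  23 433] [320. 246.] [ 0.5552 -0.1914] [0.057  0.0858] yaw -0.25
side [331 342  33  32 826] [347. 358.] [ 0.3887 -0.4768] [0.075  0.0778] yaw 0.827
top [336 186  22  28 222] [345. 197.] [ 0.5491 -0.1883] [0.0554 0.0978] yaw -0.294
top [421 239  23  23 418] [432. 250.] [ 0.3866 -0.4781] [0.0767 0.0773] yaw -1.565
top [ 223  249   31   53 1010] [238. 275.] [0.2973 0.1787] [0.0766 0.1698] yaw 0.21
top [128 253  26  15 215] [138. 260.] [0.3476 0.5077] [0.0498 0.087 ] yaw -1.552
{'time': 21.3167, 'tool_pos': [0.4845, -0.1742, 0.1352], 'joints': [-0.3455, 0.3368, -0.3352, 0.8985, 0.0009, -0.0887], 'ft_force': [-0.7691, 0.1092, 3.7896], 'grip_width': 0.0537} yaw 1.314
```

View pics/g.png

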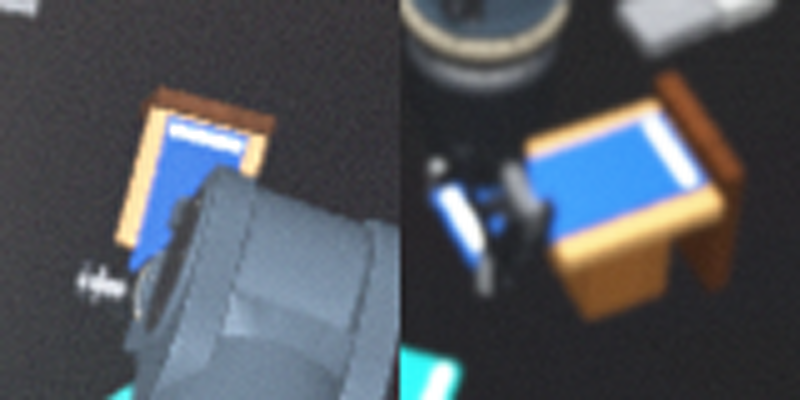

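The plate lies flat and centred on the bed, with a small gap left to the stop (right panel, near (700,150)). I'll push on gently.

Call:
arm_command:
  commands: "0 0.03 0 0 0 0 5; 0 0.06 0 0 0 0 5; 0 0.09 0 0 0 0 5; 0 0.12 0 0 0 0 5; 0 0.15 0 0 0 0 5; 0 0.18 0 0 0 0 5; 0 0.21 0 0 0 0 5; 0 0.24 0 0 0 0 5; 0 0.24 0 0 0 0 5"

```text
time: 22.07
tool_pos: [0.4868, -0.1748, 0.1352]
tool_rot: [-0.0, 0.792, 0.611, 0.0]
ft_force: [-0.9, 0.9, 4.9]
grip_width: 0.0536
```

Call:
arm_command:
  commands: "0 0.03 0 0 0 0 5; 0 0.06 0 0 0 0 5; 0 0.09 0 0 0 0 5; 0 0.09 0 0 0 0 5; 0 0.09 0 0 0 0 5"

```text
time: 22.48
tool_pos: [0.4876, -0.175, 0.1352]
tool_rot: [-0.0, 0.792, 0.611, 0.0]
ft_force: [-1.4, -0.3, 5.5]
grip_width: 0.0535
```

Call:
arm_command:
  commands: "0 0.03 -0.02 0 0 0 5; 0 0.06 -0.03 0 0 0 5; 0 0.09 -0.03 0 0 0 5; 0 0.09 -0.03 0 0 0 5; 0 0.09 -0.03 0 0 0 5"

```text
time: 22.9
tool_pos: [0.4877, -0.175, 0.1352]
tool_rot: [-0.001, 0.792, 0.611, -0.0]
ft_force: [-5.7, 1.2, 4.5]
grip_width: 0.0536
```

Call:
arm_command:
  commands: "0 0.03 0 0 0 0 5; 0 0.06 0 0 0 0 5; 0 0.08 0 0 0 0 5; 0 0.08 0 0 0 0 5; 0 0.08 0 0 0 0 5"

```text
time: 23.32
tool_pos: [0.4879, -0.175, 0.1352]
tool_rot: [-0.001, 0.792, 0.611, -0.0]
ft_force: [-8.4, 1.7, 7.0]
grip_width: 0.0534
```

Call:
arm_command:
  commands: "0 -0.04 -0.03 0 0 0 5; 0 -0.09 -0.05 0 0 0 5; 0 -0.09 -0.05 0 0 0 5; 0 -0.09 -0.05 0 0 0 5"

```text
time: 23.65
tool_pos: [0.4877, -0.175, 0.1356]
tool_rot: [-0.001, 0.792, 0.611, -0.0]
ft_force: [-5.1, 1.2, 1.1]
grip_width: 0.0536
```

Call:
arm_command:
  commands: "0 0 0 0 0 0 5.6; 0 0 0 0 0 0 6.2; 0 0 0 0 0 0 7; 0 0 0 0 0 0 8.4; 0 0 0 0 0 0 8.4; 0 0 0 0 0 0 8.4; 0 0 0 0 0 0 8.4; 0 0 0 0 0 0 8.4"

```text
time: 24.32
tool_pos: [0.4884, -0.1752, 0.136]
tool_rot: [-0.0, 0.792, 0.611, 0.0]
ft_force: [-0.5, -0.1, 0.2]
grip_width: 0.0842
```

Call:
arm_command:
  commands: "0 0 -0.5 0 0 0 8.4; 0 0 -1.5 0 0 0 8.4; 0 0 -3 0 0 0 8.4; 0 0 -5 0 0 0 8.4; 0 0 -7 0 0 0 8.4; 0 -3 -9 0 0 0 8.4; 0 -6 -11 0 0 0 8.4; 0 -9 -12 0 0 0 8.4; 0 -11 -12 0 0 0 8.4; 0 -11 -12 0 0 0 8.4; 0 -11 -12 0 0 0 8.4"

```text
time: 25.23
tool_pos: [0.3816, -0.1473, 0.2573]
tool_rot: [0.001, 0.792, 0.611, 0.001]
ft_force: [1.3, -0.9, 0.3]
grip_width: 0.0838
```

```bash
python3 - <<'E'
from h import *
st(); cs=look('side',.0857); c=look('top',.0857)
for n,c0,p in(('side',cs,(320,246)),('top',c,(343,203))):
    P=pts(c0); m=plate_mask(c0,p); Q=P[cv2.erode(m.astype(np.uint8),np.ones((3,3)))>0]; print(n,'z',np.median(Q[:,2]),len(Q))
cv2.imwrite('pics/i.png',cv2.resize(np.hstack([c['pixels'][160:240,310:390],cs['pixels'][210:290,280:360]]),None,fx=5,fy=5,interpolation=cv2.INTER_CUBIC))
E
```

```text
{'time': 25.2333, 'tool_pos': [0.3816, -0.1473, 0.2573], 'joints': [-0.3689, 0.0616, -0.3514, 1.1555, 0.0009, -0.1119], 'ft_force': [1.2677, -0.8912, 0.3425], 'grip_width': 0.0838} yaw 1.3137
side [126 107  17  39 406] [134. 126.] [0.4065 0.6291] [0.0482 0.2408] yaw 1.198
side [  0 129  18  51 458] [  5. 160.] [0.0089 0.7637] [0.0532 0.2837] yaw 1.285
side [ 141  204   62   49 1156] [172. 228.] [0.2725 0.1198] [0.0826 0.1834] yaw 0.212
side [287 235  51  29 725] [312. 248.] [ 0.535  -0.1859] [0.0675 0.1327] yaw -0.256
side [331 342  33  32 823] [347. 358.] [ 0.3887 -0.4768] [0.075  0.0778] yaw 0.827
top [334 185  25  42 590] [346. 205.] [ 0.5354 -0.1873] [0.062  0.1333] yaw -0.256
top [421 239  23  23 416] [432. 250.] [ 0.3865 -0.4765] [0.0759 0.0771] yaw -0.789
top [ 223  249   31   53 1010] [238. 275.] [0.2973 0.1787] [0.0766 0.1698] yaw 0.21
top [128 253  26  15 214] [138. 260.] [0.3476 0.5077] [0.0498 0.087 ] yaw -1.552
side z 0.08575898080566147 528
top z 0.08574747643885972 437
```

View pics/i.png

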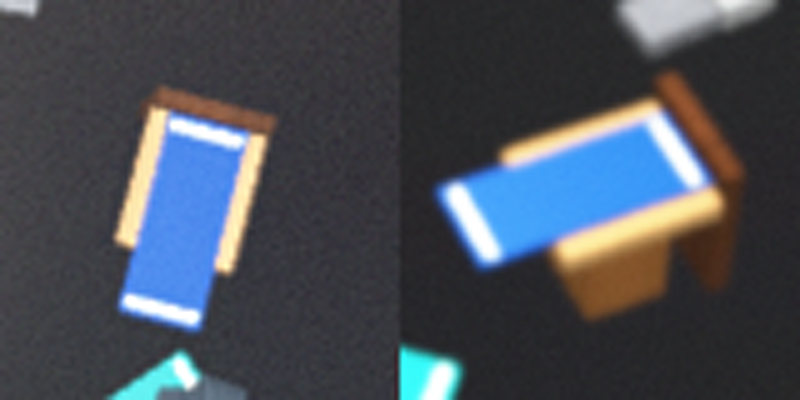

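```bash
python3 -c "
from h import *
print(manip.close_job()); st()"
```

```text
the job is handed in; nothing more can be done
None
the job is handed in; nothing more can be done
```

The plate is on the drying stand against the stop, released, and the job is handed in at about 25 s of the 64 s allowed. The hand-in gives no verdict.

- **Slide:** I towed the smaller blue plate about 80 mm along the board. The felt press ranged from about 5.5 N to a brief 12.8 N, just over the 12 N guide. Released, it hung over the near edge by about 40 mm.
- **Lift:** I gripped the overhanging end across its width and carried it to the stand. In the air it drooped by an estimated 0.03 rad or less.
- **Docking:** I lowered it until I felt the bed, then slid it forward until the motion stalled at about 8.5 N against the stop. The combined force on the stand was about 13 N at most.

**Last checks**
- The plate yaw is -0.256 rad against the stand's -0.257 rad.
- The plate's top face is at 0.0858 m in both views, so it lies flat on the bed.
- It looks centred across the bed, with a measured offset of about 6 mm or less, and the arm is clear of everything.

**Where checks disagreed**
- **Distance to the stop:** the tool position and the stall put the plate centre at x ≈ -0.023 m in the stand frame, inside the limits. The top-view outline gave about -0.030 m, outside them. I trusted the felt contact, because white end lines and the bed's edges bias that outline by a few millimetres.
- **Tilt in the air:** the side camera's depth fit showed a larger slope than the droop above. I put that down to noise, and the plate did land flat.

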